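Clear the tray cradle's groove and hold its sprung clamp arm open

TASK

Take the cleaning pick out of its wooden block and run its tip slowly, at about 3 cm a second, along the floor of the bent groove in the tray cradle, starting at the end of the longer leg, round the bend and on to the end of the shorter leg. Then push the cradle's sprung clamp arm with the shank of the pick, in the arm's notch, away from the groove until it is fully against its stop, and finish while still holding it there so that a tray can be set in: pick in the gripper, its tip clear of the plate, nothing but the pick on the arm. Leave the mug, bowl, tray and tin where they are.

Things in the scene. Friction and masses are not known exactly. Their poses are not given: they have to be found in the camera images.
- pick: Cleaning pick, 130 mm long, about 60 g, standing tip down in the wooden block's hole. Origin at the tip, z towards the handle, x and y square to the handle's flats. Steel shank 8 mm thick, z 0 to 50 mm (last 6 mm taper to a 5 mm tip); collar 20 mm wide, z 50 to 55; dark wooden handle 14 x 14 mm, z 55 to 130. In the block the collar rests on its top, the tip 5 mm above the table.
- block: Fixed wooden block, 65 x 65 mm and 55 mm high, with an upright round hole 13 mm wide and 53 mm deep in the middle of its top. Origin at the centre of its underside.
- cradle: Tray cradle, bolted down: aluminium plate 220 x 260 mm, 12 mm thick (x -90 to 130, y -130 to 130; origin on its underside, z up). Near its -x edge a bent groove 12 mm wide, floor at z 12, grey walls 10 mm wide up to z 22; legs 90 and 60 mm, running 12 mm on past the end points to end walls. Two steel pins, 8 mm wide, up to z 42, stand 44 mm from the arm's pivot as rest and stop.
- groove_long_end (a point): Point on the groove's floor, on its centre line, at the end of the longer leg.
- groove_long_mid (a point): Point on the groove's floor, on its centre line, half way along the longer leg.
- groove_bend (a point): Point on the groove's floor, on its centre line, at the bend.
- groove_short_mid (a point): Point on the groove's floor, on its centre line, half way along the shorter leg.
- groove_short_end (a point): Point on the groove's floor, on its centre line, at the end of the shorter leg.
- clamp_arm (a joint): Angle of the clamp arm about its upright pivot: 0 at rest (where it starts), 1.05 rad against its stop; it grows as the arm swings clockwise seen from above, away from the groove. A spring drives it back to 0: at the notch it takes about 1.6 N at rest and 3.8 N at the stop.
- pivot (a point): Point on the upright axis of the arm's pivot (post 30 mm across, reaching 52 mm above the table), at the arm's mid height, 32 mm above the table.
- notch (a point): Middle of the notch, on the arm's face towards the groove, 98 mm from the pivot, 32 mm above the table. Axes turn with the arm: y to its free end, x the way to push, z up. Steel bar 14 mm wide, 26 to 38 mm above the table, ending 119 mm from the pivot. Two teeth stand 12 mm out of the face, 26 mm free between them for the pick's shank; 14 mm free between arm and plate.
- mug: Bystander: white mug, 76 mm wide, 72 mm high, with a handle. Origin at the centre of its underside.
- bowl: Bystander: white tasting bowl, 96 mm wide, 55 mm high. Origin at the centre of its underside.
- tray: Bystander: white sample tray with a tapered mouth, 165 x 100 mm, 22 mm high. Origin under its middle.
- tin: Bystander: plain steel tea tin, 72 mm wide, 90 mm high. Origin at the centre of its underside.

How it is judged:
On the way, in this order (a step that is already met when the one before it is completed fails the run):
1. the pick is gripped and out of its block (height (world z) of pick above 0.065 m and contact force between the fingers and pick above 1 N), for 0.1 s.
2. the held pick's tip is down in the groove at the end of the longer leg (horizontal distance between pick and groove_long_end below 0.01 m and z of pick in the frame of cradle below 0.0185 m and contact force between the fingers and pick above 1 N), for 0.05 s.
3. the held pick's tip is down in the groove at the middle of the longer leg (horizontal distance between pick and groove_long_mid below 0.01 m and z of pick in the frame of cradle below 0.0185 m and contact force between the fingers and pick above 1 N), for 0.05 s.
4. the held pick's tip is down in the groove at the bend (horizontal distance between pick and groove_bend below 0.01 m and z of pick in the frame of cradle below 0.0185 m and contact force between the fingers and pick above 1 N), for 0.05 s.
5. the held pick's tip is down in the groove at the middle of the shorter leg (horizontal distance between pick and groove_short_mid below 0.01 m and z of pick in the frame of cradle below 0.0185 m and contact force between the fingers and pick above 1 N), for 0.05 s.
6. the held pick's tip is down in the groove at the end of the shorter leg (horizontal distance between pick and groove_short_end below 0.01 m and z of pick in the frame of cradle below 0.0185 m and contact force between the fingers and pick above 1 N), for 0.05 s.
7. the clamp arm is held against its stop with the pick (value of joint clamp_arm above 1 rad and contact force between pick and cradle above 1 N and contact force between the fingers and pick above 1 N and z of pick in the frame of cradle above 0.0135 m and contact force between each of the fingers, the arm and cradle below 0.5 N), for 0.3 s.
At the end, for the whole second after the job is handed in: Clamp arm within 0.05 rad of its stop, at rest, pushed by the gripped pick (over 1 N), tip within 45 mm of the notch's middle and at least 1.5 mm above the plate; the robot itself does not touch cradle or arm; mug, bowl, tray and tin within 30 mm of their starts (all of step 7 and velocity of joint clamp_arm between -0.1 and 0.1 rad/s and linear speed of pick below 0.02 m/s and distance between pick and notch below 0.045 m and distance of each of mug, bowl, tray, tin from where it was at the start of the episode below 0.03 m); the arm keeps its last pose, push and grip.
It fails at once if the tip was rushed through the groove (over 10 cm/s) (z of pick in the frame of cradle between 0.005 and 0.0185 m and x of pick in the frame of cradle between -0.08 and -0.02 m and y of pick in the frame of cradle between -0.11 and 0.08 m and linear speed of pick above 0.1 m/s).
It fails at once if the mug was knocked away (distance of mug from where it was at the start of the episode above 0.05 m).
It fails at once if the bowl was knocked away (distance of bowl from where it was at the start of the episode above 0.05 m).
It fails at once if the tray was knocked away (distance of tray from where it was at the start of the episode above 0.05 m).
It fails at once if the tin was knocked away (distance of tin from where it was at the start of the episode above 0.05 m).
It also fails if it takes over 59 s, if anything falls off the work surface, if the arm or the gripper's body presses on something with over 40 N, if the wrist force passes 120 N, or if a joint passes its speed limit or range.

ROBOT

A 6-joint arm with a two-finger parallel gripper is mounted at the origin on the work surface. World frame = base frame: x ahead of the robot, y to its left, z up, the work surface at z = 0. Lengths are in m, angles in rad, forces in N, time in s.
With the tool pointing down it reaches from about 0.35 to 1 m from the base axis. Payload 7.1 kg.
Tool frame: the origin (TCP) lies at the very end of the fingers, on their centre line; the grasp point (between the pads) lies grip_depth behind it (grip_depth is the distance from the TCP to the grasp point, in m); z points along the fingers, y is the line along which they close (so a half turn about z gives the same grasp; the last joint's range is limited). The gripper opens to 85 mm and grips with 20 to 120 N. Pads are 22 mm wide; open, the fingers measure 114 mm over their backs; the gripper's body (76 mm by 85 mm) begins 54 mm behind the grasp point. The pads swing forward as they close: fully open they stand 13 mm farther back than shut.
Start: joints at [-1.239, 0.423, 1.63, -0, 1.089, -0.019], TCP at [0.215, -0.587, 0.231] pointing down, gripper open.
Joint ranges: [-3, 3], [-0.9, 2.11], [0.09, 2.58], [-1.31, 4.45], [0.11, 2.69], [-2.54, 2.54]. Speed limits (rad/s): [2.39, 2.39, 3.01, 3.14, 3.14, 3.14].

INTERFACE

Orientations are given as a 3x3 rotation matrix whose columns are the frame's x, y, z axes.
In Python, from bench import * gives the robot as it stands.
- The arm moves only by the shell command python3 -m handwheel 'ROWS' [FORCE]. ROWS is JSON, a list of rows, each a list of 3 entries, a list of its own where there are three numbers: the closure, from -1 (fully open) to 1 (shut), then the shift along the tool's x, y, z in m, then the turn about the tool's z in degrees. In form: [[jaw, [dx, dy, dz], twist], ...]. A call has 1 to 20 rows; each row shifts and turns the commanded pose from where the row before left it, along the tool's axes as they then stand; what a row does not reach is not made up. A row lasts 1/8 s, in which the tool goes at most 62.5 mm and 10.7 degrees, less where a joint would pass 70% of its speed; a pose out of reach is approached as far as the arm can. A call is refused whole if a number of a shift passes 0.0625 or a number of a turn 10.7, either way. A call with a gripper value outside its range is refused whole. The fingers move at their own pace and stop on an object; FORCE is the grip in N (left out, the last holds). Time passes only in rows, so rows that do not move let the fingers close. It gives the time, the measured TCP pose, the force, the opening and the grip force at its end, in the units of the state.
- read_state(): the state, without advancing time (a new reading comes with each control period).
- camera(name): name is "side" or "top"; returns the picture (480x640x3 uint8, blue, green, red); there is no depth.
- calibration(name): a dict with "camera_matrix" (3x3 intrinsics, pixels), "pose" (4x4, takes a point from camera to world coordinates). Camera axes: x right, y down, z forward; pixel columns grow to the right and rows downward; lengths in m; the calibration is good to about 2 mm. A picture is of the moment at which its call begins. calibration takes no time and is no camera call.
- job_done(): hands the job in; it is judged then, once.
The state is a dict: "clock": time; "joint_positions": joint angles; "qvel": joint speeds; "joint_torque": joint torques, N m; "tool_pos": TCP position; "tool_rot": TCP orientation; "ft_force": force on the tool from outside, world axes, zero at the start; "ft_torque": the same for the moment, N m; "width": finger opening in m; "grip_force": force on a finger pad.
Only numpy, scipy, OpenCV 4.12 (cv2) and the standard library are available. Lean on these libraries where they do the work, as an engineer would, in place of code of your own. Each camera call takes 0.05 s, during which the arm holds its last target. There are 200 camera calls.

## Working session

There is one attempt and no reset: what is moved stays moved. The work goes in short steps, Python scripts to look and compute and a shell command to move; the robot and the scene stay as the last step left them, time stands still between calls to the robot, and variables do not carry over. Pictures are saved under pics/ and viewed, at most 10 in all, crops included, and the job is handed in when it is done.

```bash
mkdir -p pics; ls
python3 - <<'E'
from bench import *
import cv2
for n in("top","side"):
    cv2.imwrite(f"pics/{n}0.png",camera(n)); c=calibration(n); print(n,c["camera_matrix"],c["pose"])
s=read_state(); print(s)
import bench; print([k for k in dir(bench) if k[0]!='_'])
try: print(grip_depth)
except Exception as e: print(e)
E
```

```text
pics
top [[530.57461484   0.         325.34606475]
 [  0.         530.57461484 233.94030487]
 [  0.           0.           1.        ]] [[ 0.00974047 -0.98497034  0.17244867  0.30555997]
 [-0.99987504 -0.00744646  0.01394449  0.06374221]
 [-0.01245077 -0.17256295 -0.9849198   1.1779211 ]
 [ 0.          0.          0.          1.        ]]
side [[585.60622198   0.         320.25689833]
 [  0.         585.60622198 235.03293351]
 [  0.           0.           1.        ]] [[-0.83253199 -0.35819761  0.42259314  0.0251346 ]
 [-0.55373064  0.51532315 -0.65408289  0.80913352]
 [ 0.0165189  -0.7785477  -0.62736799  0.768789  ]
 [ 0.          0.          0.          1.        ]]
{'clock': 0.1, 'joint_positions': array([-1.23899873e+00,  4.23745758e-01,  1.63061477e+00,  1.25597738e-05,
        1.08859905e+00, -1.89681838e-02]), 'qvel': array([-3.67002801e-05, -9.72000475e-04, -9.74027546e-04, -1.98725209e-04,
        1.80295894e-03,  5.64535588e-04]), 'joint_torque': array([-7.23755784e-04, -5.58426154e+01, -2.82445711e+01, -2.78625191e-05,
        2.98738669e-03,  3.10579355e-05]), 'tool_pos': array([ 0.21464588, -0.58646024,  0.23063461]), 'tool_rot': array([[ 9.39111866e-01,  3.43611285e-01, -4.34745615e-04],
       [ 3.43611558e-01, -9.39110972e-01,  1.29599533e-03],
       [ 3.70442429e-05, -1.36646821e-03, -9.99999066e-01]]), 'ft_force': array([ 0.49898793, -0.28462861,  0.23661826]), 'ft_torque': array([-0.0072051 , -0.01343844,  0.0394745 ]), 'grip_force': 0.0, 'width': 0.08541482213519257}
['IKError', 'calibration', 'camera', 'grip_depth', 'job_done', 'read_state']
0.0187
```

View pics/top0.png

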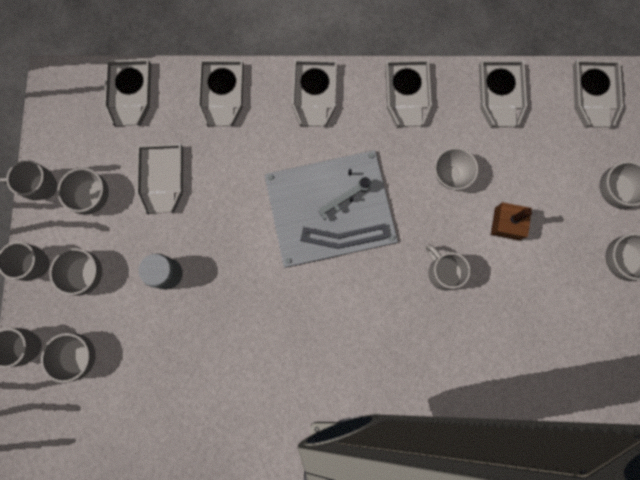

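View pics/side0.png

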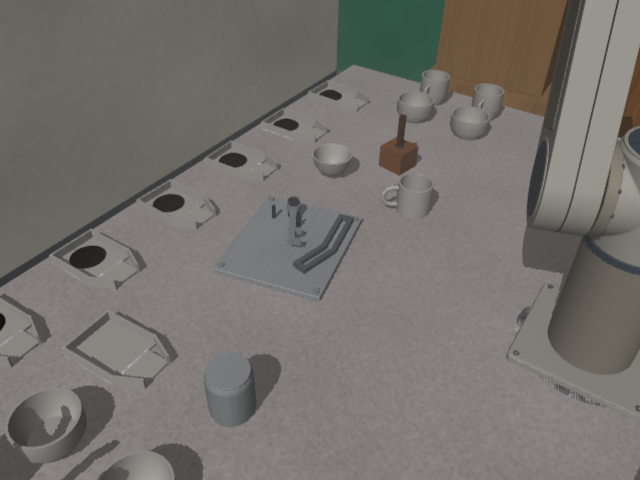

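The top view shows the cradle with its corners at about (268,176), (376,151), (398,241) and (287,266). The pick's block is at (512,222), the mug at (450,268) and the bowl at (457,170). The side view shows the pick upright in the block at about (400,150).

Run:
```python
import cv2,numpy as np
t=cv2.imread("pics/top0.png");s=cv2.imread("pics/side0.png")
r=lambda i,k:cv2.resize(i,None,fx=k,fy=k,interpolation=cv2.INTER_CUBIC)
a=r(t[145:270,260:404],4) #576x500
b=r(t[195:245,484:540],4) #224x200
c=r(s[110:180,372:424],4) #208x280
o=np.zeros((500,800,3),np.uint8);o[:,:576]=a;o[:200,576:]=b;o[210:490,580:788]=c
o=cv2.convertScaleAbs(o,alpha=1.5);cv2.imwrite("pics/c1.png",o)
cv2.imwrite("pics/c2.png",cv2.convertScaleAbs(r(s[185:300,210:368],5),alpha=1.5))
```

```text
(no output)
```

View pics/c1.png

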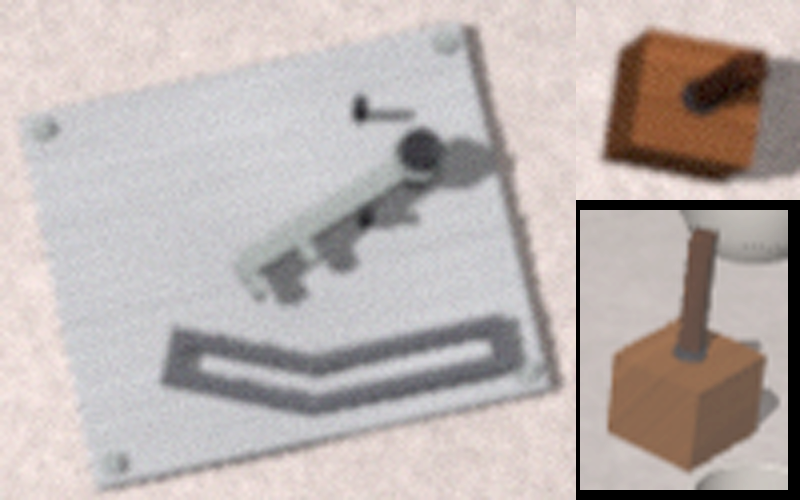

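View pics/c2.png

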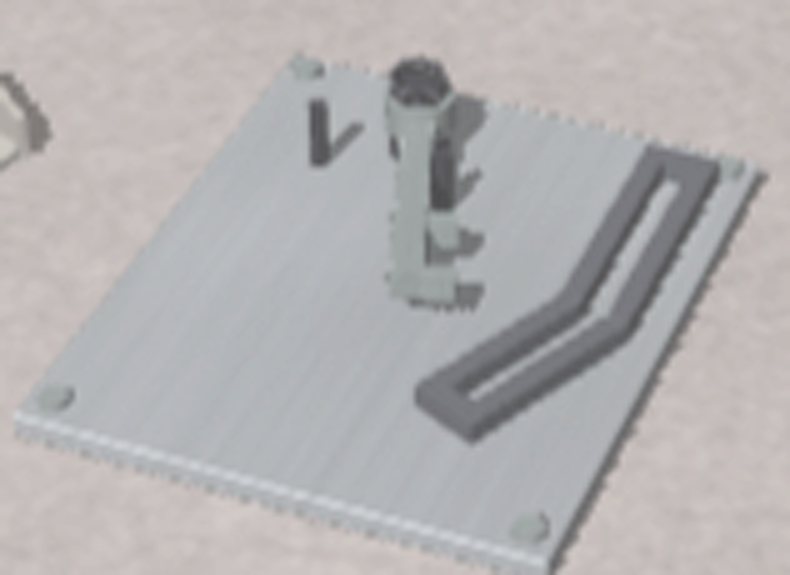

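The crops show the plate corners, the groove outline with its bend at the crop's (314,387) in the top view, the pivot post top at (420,150), and the pick's collar at (690,352) and handle top at (703,232) in the side inset.

```bash
cat > h.py <<'E'
from bench import *
import numpy as np
from scipy.optimize import least_squares
C={n:calibration(n) for n in("top","side")}
def proj(n,P):
    c=C[n];T=np.linalg.inv(c["pose"]);p=np.atleast_2d(P)@T[:3,:3].T+T[:3,3];q=p@c["camera_matrix"].T;return q[:,:2]/q[:,2:]
def ray(n,uv,z):
    c=C[n];d=c["pose"][:3,:3]@np.linalg.solve(c["camera_matrix"],[*uv,1]);o=c["pose"][:3,3];return o+d*(z-o[2])/d[2]
def tri(a,b,z0=.1):
    return least_squares(lambda p:np.r_[proj("top",p)[0]-a,proj("side",p)[0]-b],[.5,0,z0])
t1=lambda x,y:np.array([260+(x-1.5)/4,145+(y-1.5)/4])
s1=lambda x,y:np.array([210+(x-2)/5,185+(y-2)/5])
E
python3 - <<'E'
from h import *
loc=np.array([[.13,.13,.012],[.13,-.13,.012],[-.09,-.13,.012],[-.09,.13,.012]])
pt=np.array([t1(22,119),t1(466,25),t1(554,385),t1(100,487)])
ps=np.array([s1(18,412),s1(295,57),s1(764,172),s1(549,555)])
def W(p,l):
    c,s=np.cos(p[2]),np.sin(p[2]);l=np.atleast_2d(l);return np.c_[p[0]+c*l[:,0]-s*l[:,1],p[1]+s*l[:,0]+c*l[:,1],l[:,2]]
rs={}
for k in("top","side","both"):
    f=lambda p:np.r_[(proj("top",W(p,loc))-pt).ravel()*(k!="side"),(proj("side",W(p,loc))-ps).ravel()*(k!="top")]
    r=least_squares(f,[.6,0,.2]);print(k,r.x,np.round(np.abs(r.fun).max(),1));rs[k]=r.x
p=rs["both"];c,s=np.cos(p[2]),np.sin(p[2])
def L(w): d=np.array(w[:2])-p[:2];return np.round(1000*np.array([c*d[0]+s*d[1],-s*d[0]+c*d[1]]),1)
print("top z22 groove outer")
for n,q in dict(Lend=t1(170,355),bend=t1(314,387),Rend=t1(521,343)).items():print(n,L(ray("top",q,.022)))
print("side z22")
for n,q in dict(Lend=s1(445,412),bend=s1(603,318),Rend=s1(687,158)).items():print(n,L(ray("side",q,.022)))
print("pivot",L(ray("top",t1(420,150),.052)),L(ray("side",s1(419,78),.052)))
print("armend",L(ray("top",t1(246,280),.038)))
print("pinrest/stop",L(ray("top",t1(360,98),.042)),L(ray("side",s1(319,103),.042)))
# pick
tb=lambda x,y:np.array([484+(x-576-1.5)/4,195+(y-1.5)/4]);sb=lambda x,y:np.array([372+(x-580-1.5)/4,110+(y-210-1.5)/4])
print("collar z57",ray("top",tb(696,98),.06),ray("side",sb(690,352),.06))
print("handletop z135",ray("side",sb(703,232),.135),ray("top",tb(752,66),.135))
for q in [(648,28),(768,52),(750,170),(634,150)]:print(ray("top",tb(*q),.055))
E
```

```text
top [0.55113833 0.06365591 0.22692373] 1.4
side [0.5527637  0.06439012 0.22569848] 1.8
both [0.55201468 0.06413268 0.22611184] 1.8
top z22 groove outer
Lend [-27.   75.4]
bend [-61.7   1.5]
Rend [ -62.5 -115.6]
side z22
Lend [-26.7  78.6]
bend [-63.7   4.1]
Rend [ -60.9 -108. ]
pivot [ 49.3 -82.5] [ 50.2 -80.6]
armend [ 1.9 25.7]
pinrest/stop [ 88.1 -58. ] [ 87.8 -61. ]
collar z57 [ 0.53653027 -0.32307895  0.06      ] [ 0.53745637 -0.32323899  0.06      ]
handletop z135 [ 0.54126291 -0.33046308  0.135     ] [ 0.53757512 -0.3258565   0.135     ]
[ 0.57600728 -0.30094834  0.055     ]
[ 0.56315834 -0.36475882  0.055     ]
[ 0.49852339 -0.35151168  0.055     ]
[ 0.50891444 -0.29031121  0.055     ]
```

```bash
python3 - <<'E'
import cv2,numpy as np
t=cv2.imread("pics/top0.png");s=cv2.imread("pics/side0.png")
r=lambda i:cv2.resize(i,None,fx=14,fy=14,interpolation=cv2.INTER_CUBIC)
a=r(t[202:232,504:534]);b=r(s[112:150,392:416])
o=np.zeros((532,770,3),np.uint8);o[:420,:420]=a;o[:532,430:766]=b
cv2.imwrite("pics/c3.png",cv2.convertScaleAbs(o,alpha=2.2))
E
python3 - <<'E'
from h import *
p=[.55201,.06413,.22611]
c,s=np.cos(p[2]),np.sin(p[2]);R=np.array([[c,-s],[s,c]])
for n,l in dict(long_end=(-62,-89),long_mid=(-62,-44),bend=(-62,1),short_mid=(-49.5,28),short_end=(-37,55.5),pivot=(50,-81.5)).items():print(n,np.round(R@np.array(l)/1000+p[:2],4))
T=read_state()["tool_rot"][:2,:2].T;print("tool delta to pick",T@(np.array([.537,-.3235])-[.2146,-.5865]))
E
```

```text
long_end [ 0.5115 -0.0365]
long_mid [0.5015 0.0074]
bend [0.4914 0.0512]
short_mid [0.4975 0.0803]
short_end [0.5035 0.1099]
pivot [ 0.619  -0.0041]
tool delta to pick [ 0.39313951 -0.13620591]
```

View pics/c3.png

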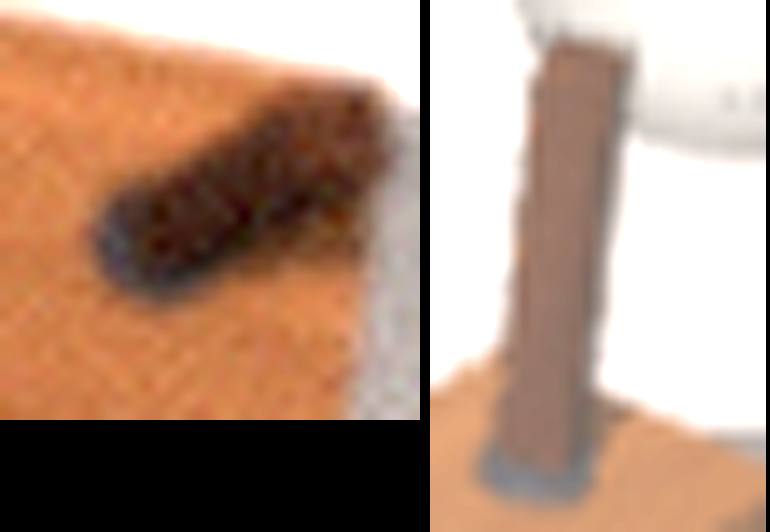

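The zooms show the handle near (400–412, 115–146) in the side image. One face is almost square to the camera, with a narrow dark face on the right, so I'll work out the yaw from the silhouette width.

Run:
```python
from h import *
import cv2
s=cv2.imread("pics/side0.png")
g=s.astype(float)[:,:,0] # blue
for v in range(122,140,3): print(v,s[v,396:416,0])
w=[];cen=[]
for v in range(123,138):
    x=g[v,394:418];bg=np.r_[x[:4],x[-5:]].mean();
    fg=x.min()
    w.append(np.sum(bg-x)/(bg-np.sort(x)[:5].mean()))
print("width px",np.mean(w),np.std(w))
for yaw in range(-45,45,8):
    a=np.radians(yaw);c,sn=np.cos(a),np.sin(a)
    P=[[.537+c*i*.007-sn*j*.007,-.3235+sn*i*.007+c*j*.007,.11] for i in(-1,1) for j in(-1,1)]
    q=proj("side",P);print(yaw,round(np.ptp(q[:,0]),2))
```

```text
122 [123 120 101  48  48  47  47  46  45  73 116 109 107 102  98  95  94  91
  90  89]
125 [124 119  85  48  48  48  48  46  51  85 122 123 123 125 124 123 124 123
 124 123]
128 [124 112  58  49  49  48  47  46  64 106 124 124 125 124 124 125 125 125
 126 126]
131 [123 103  50  49  47  48  47  47  78 123 124 124 124 123 123 123 124 123
 123 123]
134 [119  84  48  49  48  47  47  51  86 124 124 125 124 124 126 126 126 126
 125 126]
137 [ 69  49  48  48  47  47  48  64 107 124 124 124 125 126 126 125 124 125
 126 126]
width px 6.14446253746935 0.9598667956765526
-45 7.54
-37 8.01
-29 8.33
-21 8.48
-13 8.47
-5 8.29
3 7.96
11 7.46
19 6.83
27 6.06
35 6.74
43 7.4
```

```bash
python3 -m handwheel '[[-1,[0,0,0],5],[-1,[0.038,-0.017,0],0],[-1,[0.038,-0.017,0],0],[-1,[0.038,-0.017,0],0],[-1,[0.038,-0.017,0],0],[-1,[0.038,-0.017,0],0],[-1,[0.038,-0.017,0],0],[-1,[0.038,-0.017,0],0],[-1,[0.038,-0.017,0],0],[-1,[0.038,-0.017,0],0],[-1,[0.0375,-0.0175,0],0],[-1,[0,0,0],0],[-1,[0,0,0],0]]' 40
python3 - <<'E'
from h import *
import cv2
s=read_state();print(s["tool_rot"])
t=camera("top");d=camera("side")
r=lambda i,k:cv2.resize(i,None,fx=k,fy=k,interpolation=cv2.INTER_CUBIC)
a=r(t[150:300,430:600],2.3);b=r(d[50:180,340:460],3.3)
o=np.zeros((450,800,3),np.uint8);o[:a.shape[0],:a.shape[1]]=a;o[:b.shape[0],400:400+b.shape[1]]=b
cv2.imwrite("pics/d1.png",cv2.convertScaleAbs(o,alpha=1.6))
E
```

```text
clock: 1.72
tool_pos: [0.5363, -0.3234, 0.2309]
tool_rot: [[0.965, 0.261, -0.001], [0.261, -0.965, 0.0], [-0.001, -0.0, -1.0]]
ft_force: [-0.4, -0.3, 0.2]
width: 0.0853
grip_force: 0.0
[[ 9.65346846e-01  2.60968332e-01 -9.98557254e-04]
 [ 2.60968692e-01 -9.65347233e-01  2.46928267e-04]
 [-8.99514024e-04 -4.98963605e-04 -9.99999471e-01]]
```

View pics/d1.png

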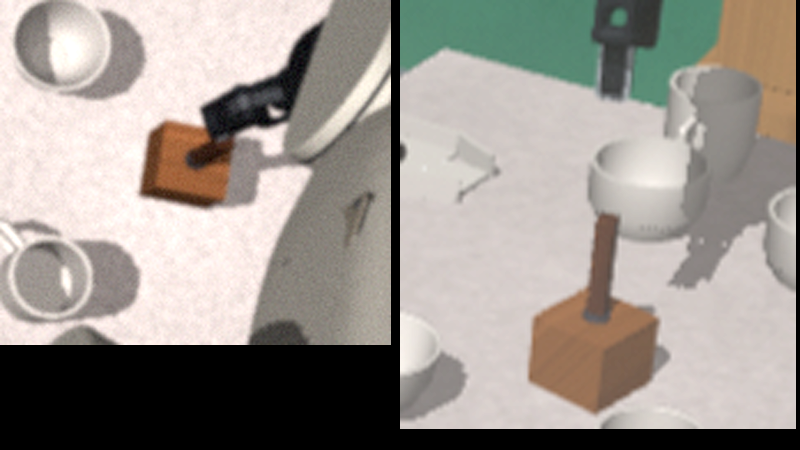

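The gripper is straight above the handle, with fingertips at (612,95) and handle at (605,250) in the crop. Next I descend and grip.

```bash
python3 -m handwheel '[[-1,[0,0,0.031],0],[-1,[0,0,0.031],0],[-1,[0,0,0.031],0],[-1,[0,0,0.031],0],[-1,[0,0,0.022],0],[-1,[0,0,0.01],0],[-1,[0,0,0],0],[1,[0,0,0],0],[1,[0,0,0],0],[1,[0,0,0],0],[1,[0,0,0],0],[1,[0,0,0],0],[1,[0,0,0],0],[1,[0,0,0],0],[1,[0,0,0],0]]' 60
```

```text
clock: 3.7
tool_pos: [0.5373, -0.3241, 0.0757]
tool_rot: [[0.965, 0.261, 0.001], [0.261, -0.965, -0.001], [0.001, 0.001, -1.0]]
ft_force: [0.8, -5.5, 1.7]
width: 0.0132
grip_force: 58.4
```

```bash
python3 -m handwheel '[[1,[0,0,-0.02],0],[1,[0,0,-0.02],0],[1,[0,0,-0.02],0],[1,[0,0,-0.02],0],[1,[0,0,-0.02],0],[1,[0,0,0],0],[1,[0,0,0],0]]'
python3 - <<'E'
from h import *
s=read_state();p=s["tool_pos"];T=s["tool_rot"][:2,:2].T
tgt=np.array([.5115,-.0365]);print(p,T@(tgt-p[:2]),s["ft_force"])
E
```

```text
clock: 4.58
tool_pos: [0.5364, -0.3231, 0.175]
tool_rot: [[0.965, 0.261, -0.001], [0.261, -0.965, 0.0], [-0.0, -0.001, -1.0]]
ft_force: [0.0, 0.3, -0.8]
width: 0.0134
grip_force: 59.1
[ 0.53643342 -0.32312017  0.17495368] [ 0.05060725 -0.28321667] [ 0.01873273  0.31090344 -0.78416546]
```

```bash
python3 -m handwheel '[[1,[0.005,-0.028,0],0],[1,[0.005,-0.028,0],0],[1,[0.005,-0.028,0],0],[1,[0.005,-0.028,0],0],[1,[0.005,-0.028,0],0],[1,[0.005,-0.028,0],0],[1,[0.005,-0.028,0],0],[1,[0.005,-0.028,0],0],[1,[0.005,-0.028,0],0],[1,[0.0055,-0.031,0],0],[1,[0,0,0.035],0],[1,[0,0,0.035],0],[1,[0,0,0],0],[1,[0,0,0],0]]'
python3 - <<'E'
from h import *
import cv2
s=read_state();print(s["tool_pos"],s["ft_force"])
t=camera("top");d=camera("side")
cv2.imwrite("pics/t2.png",t);cv2.imwrite("pics/s2.png",d)
r=lambda i,k:cv2.resize(i,None,fx=k,fy=k,interpolation=cv2.INTER_CUBIC)
a=r(t[185:270,290:404],3.5);b=r(d[150:275,280:380],4)
o=np.zeros((510,800,3),np.uint8);o[:a.shape[0],:a.shape[1]]=a;o[:500,400:800]=b
cv2.imwrite("pics/d2.png",cv2.convertScaleAbs(o,alpha=1.6))
P=s["tool_pos"]-[0,0,.0707]
print("tip px side",proj("side",P),(proj("side",P)-[280,150])*4+[400,0], "top",(proj("top",P)-[290,185])*3.5)
E
```

```text
clock: 6.32
tool_pos: [0.512, -0.0372, 0.1057]
tool_rot: [[0.966, 0.26, -0.0], [0.26, -0.966, 0.0], [-0.0, -0.0, -1.0]]
ft_force: [0.1, -0.4, -0.8]
width: 0.0127
grip_force: 59.0
[ 0.51202716 -0.03715209  0.10568234] [ 0.0592903  -0.38885387 -0.83145275]
tip px side [[344.81060162 216.20637322]] [[659.24240648 264.82549287]] top [[311.22651267 162.67144521]]
```

View pics/d2.png

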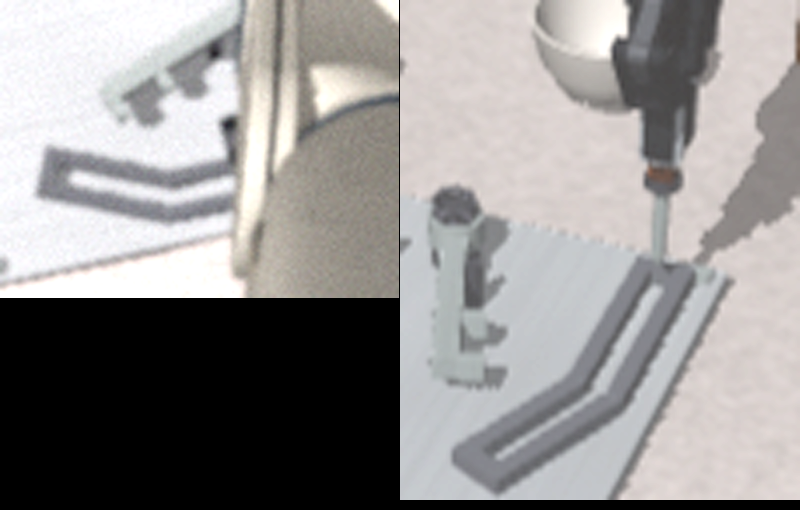

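The tip is at the crop's (659,266) in the side view, which matches the prediction of (659,265), so the pick is held straight. The groove has only about 2 mm of clearance, so I'll fit its outline in both starting images.

```bash
cat > g.py <<'E'
from h import *
import cv2
from scipy.optimize import minimize
K=4
roi={"top":(290,215,110,45),"side":(285,205,80,75)}
seed={"top":(339,242),"side":(309,259)}
M={}
for n,(x,y,w,h) in roi.items():
    im=cv2.GaussianBlur(cv2.imread(f"pics/{n}0.png"),(0,0),.6)[y:y+h,x:x+w].mean(2)
    im=cv2.resize(im,None,fx=K,fy=K,interpolation=cv2.INTER_CUBIC)
    plate=np.percentile(im,85);wall=np.percentile(im,5)
    m=(im<(plate+wall)/2).astype(np.uint8)
    cs,_=cv2.findContours(m,cv2.RETR_EXTERNAL,cv2.CHAIN_APPROX_NONE)
    c=max(cs,key=cv2.contourArea);f=np.zeros_like(m);cv2.drawContours(f,[c],-1,1,-1);M[n]=f
    print(n,plate,wall,f.sum())
def outline(p):
    b=np.array(p[:2]);a,t=p[2],p[3]
    d1=np.array([np.sin(a),-np.cos(a)]) # long leg direction (-y)
    d2=np.array([-np.sin(a+t),np.cos(a+t)])
    n1=np.array([-d1[1],d1[0]]);n2=np.array([d2[1],-d2[0]]) # same side (+x)
    m=n1+n2;m/=1+n1@n2
    e1=b+d1*.112;e2=b+d2*.082;w=.016
    return np.array([e1+w*n1,b+w*m,e2+w*n2,e2-w*n2,b-w*m,e1-w*n1]),b+d1*.09,b+d2*.06
def mask(n,p):
    x,y,w,h=roi[n];o=outline(p)[0];f=np.zeros((h*K,w*K),np.uint8)
    for z in (.012,.015,.0185,.022):
        q=(proj(n,np.c_[o,np.full(6,z)])-[x,y]+.5)*K-.5
        cv2.fillPoly(f,[np.round(q*16).astype(np.int32)],1,shift=4)
    return f
def fit(ns):
    J=lambda p:sum(np.mean(mask(n,p)!=M[n])*100 for n in ns)
    best=min((minimize(J,[.4914+dx,.0512+dy,.226,-.43],method="Nelder-Mead",options=dict(initial_simplex=np.array([.4914+dx,.0512+dy,.226,-.43])+np.vstack([np.zeros(4),np.diag([.004,.004,.04,.06])]))) for dx in(-.001,.001) for dy in(-.001,.001)),key=lambda r:r.fun)
    return best
if __name__=="__main__":
    for ns in(["top"],["side"],["top","side"]):
        r=fit(ns);o=outline(r.x);print(ns,np.round(r.x,4),round(r.fun,2),"long",np.round(o[1],4),"short",np.round(o[2],4))
E
python3 g.py
```

```text
top 137.10718761682512 72.86823515494665 22263
side 126.00250049432117 71.65158250729243 19747
['top'] [ 0.4929  0.0512  0.2271 -0.4251] 1.19 long [ 0.5131 -0.0365] short [0.5047 0.11  ]
['side'] [ 0.4947  0.052   0.2238 -0.426 ] 0.41 long [ 0.5147 -0.0358] short [0.5067 0.1107]
['top', 'side'] [ 0.4939  0.0521  0.2147 -0.4142] 2.7 long [ 0.513  -0.0359] short [0.5058 0.1109]
```

```bash
python3 -m handwheel '[[1,[0.0024,-0.0006,0],0],[1,[0,0,0.004],0],[1,[0,0,0.004],0],[1,[0,0,0.004],0],[1,[0,0,0.004],0],[1,[0,0,0.004],0],[1,[0,0,0],0],[1,[0,0,0],0]]'
python3 - <<'E'
from h import *
s=read_state();print(s["tool_pos"],s["ft_force"],s["ft_torque"])
E
```

```text
clock: 7.42
tool_pos: [0.514, -0.0359, 0.0853]
tool_rot: [[0.965, 0.26, 0.0], [0.26, -0.965, -0.0], [0.0, 0.0, -1.0]]
ft_force: [-0.9, -1.1, -1.0]
width: 0.0131
grip_force: 59.0
[ 0.51403616 -0.03587444  0.08531783] [-0.8567053  -1.07610144 -1.00456358] [-0.05006772 -0.02156268 -0.0087324 ]
```

```bash
python3 -m handwheel '[[1,[0,0,0.001],0],[1,[0,0,0.001],0],[1,[0,0,0.0005],0],[1,[0,0,0],0]]'
python3 -m handwheel '[[1,[0.00015,-0.00375,0],0],[1,[0.00015,-0.00375,0],0],[1,[0.00015,-0.00375,0],0],[1,[0.00015,-0.00375,0],0],[1,[0.00015,-0.00375,0],0],[1,[0.00015,-0.00375,0],0]]'
```

```text
clock: 7.92
tool_pos: [0.514, -0.0358, 0.0828]
tool_rot: [[0.965, 0.261, -0.0], [0.261, -0.965, -0.0], [-0.0, 0.0, -1.0]]
ft_force: [-0.8, 0.3, -0.7]
width: 0.0131
grip_force: 59.0
clock: 8.68
tool_pos: [0.5089, -0.0136, 0.0828]
tool_rot: [[0.965, 0.261, -0.0], [0.261, -0.965, 0.0], [-0.0, -0.0, -1.0]]
ft_force: [-0.4, -0.4, -0.4]
width: 0.0135
grip_force: 59.0
```

```bash
python3 -m handwheel '[[1,[0.00015,-0.00375,0],0],[1,[0.00015,-0.00375,0],0],[1,[0.00015,-0.00375,0],0],[1,[0.00015,-0.00375,0],0],[1,[0.00015,-0.00375,0],0],[1,[0.00015,-0.00375,0],0],[1,[0.00015,-0.00375,0],0],[1,[0.00015,-0.00375,0],0],[1,[0.00015,-0.00375,0],0]]'
python3 -m handwheel '[[1,[0.00015,-0.00375,0],0],[1,[0.00015,-0.00375,0],0],[1,[0.00015,-0.00375,0],0],[1,[0.00015,-0.00375,0],0],[1,[0.00015,-0.00375,0],0],[1,[0.00015,-0.00375,0],0],[1,[0.00015,-0.00375,0],0],[1,[0.00015,-0.00375,0],0],[1,[0.00015,-0.00375,0],0]]'
python3 - <<'E'
from h import *
s=read_state();p=s["tool_pos"];T=s["tool_rot"][:2,:2].T
print(p,s["ft_force"],T@([.4942,.052]-p[:2]),T@([.5062,.1107]-p[:2]),T@np.array([.0120,.0587]))
E
```

```text
clock: 9.8
tool_pos: [0.5014, 0.0193, 0.0828]
tool_rot: [[0.965, 0.26, -0.0], [0.26, -0.965, 0.0], [-0.0, -0.0, -1.0]]
ft_force: [0.3, -0.5, -0.4]
width: 0.0134
grip_force: 59.0
clock: 10.92
tool_pos: [0.494, 0.0522, 0.0828]
tool_rot: [[0.965, 0.26, 0.0], [0.26, -0.965, -0.0], [0.0, 0.0, -1.0]]
ft_force: [0.1, -0.3, -1.2]
width: 0.0133
grip_force: 59.0
[0.49398838 0.05221135 0.0828342 ] [ 0.07236219 -0.32674343 -1.167826  ] [0.00014926 0.00025917] [ 0.02702488 -0.05328885] [ 0.02687562 -0.05354803]
```

```bash
python3 -m handwheel '[[1,[0.0017,-0.0033,0],0],[1,[0.0017,-0.0033,0],0],[1,[0.0017,-0.0033,0],0],[1,[0.0017,-0.0033,0],0],[1,[0.0017,-0.0033,0],0],[1,[0.0017,-0.0033,0],0],[1,[0.0017,-0.0033,0],0],[1,[0.0017,-0.0033,0],0]]'
python3 -m handwheel '[[1,[0.0017,-0.0033,0],0],[1,[0.0017,-0.0033,0],0],[1,[0.0017,-0.0033,0],0],[1,[0.0017,-0.0033,0],0],[1,[0.0017,-0.0033,0],0],[1,[0.0017,-0.0033,0],0],[1,[0.0017,-0.0033,0],0],[1,[0.0017,-0.0033,0],0],[1,[0,0,0],0]]'
```

```text
clock: 11.92
tool_pos: [0.5003, 0.0813, 0.0828]
tool_rot: [[0.965, 0.261, -0.0], [0.261, -0.965, -0.0], [-0.0, -0.0, -1.0]]
ft_force: [0.1, -0.5, 0.5]
width: 0.0131
grip_force: 59.0
clock: 13.05
tool_pos: [0.5065, 0.1103, 0.0828]
tool_rot: [[0.965, 0.261, -0.0], [0.261, -0.965, 0.0], [-0.0, -0.0, -1.0]]
ft_force: [-0.5, 0.6, -0.0]
width: 0.013
grip_force: 59.1
```

Run:
```python
from h import *
s=read_state();p=s["tool_pos"];T=s["tool_rot"][:2,:2].T;print(p,s["ft_force"],p[2]-.0707)
# arm geometry: cradle pose, average; side-measured pivot & end
yaw=.225
O=np.array([.5528,.0642]);R=np.array([[np.cos(yaw),-np.sin(yaw)],[np.sin(yaw),np.cos(yaw)]])
t=t1
print("pivot side",ray("side",s1(419,78),.052)[:2],"top",ray("top",t1(420,150),.052)[:2])
# arm bar free end top edge z .038: side: left corner, right..
print("armend top",ray("top",t1(246,280),.038)[:2],"side(back,front corners)",ray("side",s1(391,285),.038)[:2],ray("side",s1(455,288),.038)[:2])
print("teeth top: outer tips z38",[ray("top",t1(*q),.038)[:2] for q in((262,298),(309,258))])
```

```text
[0.50647107 0.11031896 0.08276821] [-0.52498955  0.62245367 -0.03631023] 0.012068210928870254
pivot side [ 0.61905105 -0.00316405] top [ 0.61854491 -0.00521975]
armend top [0.54812994 0.08956879] side(back,front corners) [0.55826465 0.10060096] [0.53661701 0.08781608]
teeth top: outer tips z38 [array([0.53811371, 0.08068701]), array([0.56073108, 0.05506999])]
```

```bash
python3 -m handwheel '[[1,[0,0,-0.004],0],[1,[0,0,-0.006],0],[1,[0,0,-0.013],0],[1,[0,0,-0.013],0],[1,[0,0,-0.012],0],[1,[0,0,0],0],[1,[0.0015,0.0125,0],0],[1,[0.0015,0.0125,0],0],[1,[0.0015,0.0125,0],0],[1,[0.0015,0.0125,0],0],[1,[0.0015,0.0124,0],0],[1,[0,0,0],0],[1,[0,0,0.012],0],[1,[0,0,0.012],0],[1,[0,0,0.012],0],[1,[0,0,0.006],0],[1,[0,0,0],0],[1,[0,0,0],0]]'
cat > a.py <<'E'
from h import *
import cv2
def armdraw(n,im,piv,ang,org,k):
    d=np.array([np.cos(ang),np.sin(ang)]);x=np.array([d[1],-d[0]])
    F=lambda l,z:(proj(n,[[*(piv+l[0]*d+l[1]*x),z]])[0]-org+.5)*k-.5
    poly=[(0,.007),(.119,.007),(.119,-.019),(.111,-.019),(.111,-.007),(.085,-.007),(.085,-.019),(.077,-.019),(.077,-.007),(0,-.007)]
    for z,c in((.038,(0,0,255)),):
        cv2.polylines(im,[np.int32([F(l,z) for l in poly])],True,c,1)
    t=np.linspace(0,6.3,30)
    cv2.polylines(im,[np.int32([F((.015*np.cos(a),.015*np.sin(a)),.052) for a in t])],True,(0,255,0),1)
E
cat > v.py <<'E'
from a import *
d=camera("side");t=cv2.imread("pics/top0.png");cv2.imwrite("pics/s3.png",d)
s=read_state();print(s["tool_pos"],s["ft_force"])
r=lambda i,k:cv2.convertScaleAbs(cv2.resize(i,None,fx=k,fy=k,interpolation=cv2.INTER_CUBIC),alpha=1.5)
a=r(t[165:230,310:376],6);b=r(d[170:260,270:336],6)
piv=np.array([.619,-.004]);ang=np.radians(127.1)
armdraw("top",a,piv,ang,[310,165],6);armdraw("side",b,piv,ang,[270,170],6)
o=np.zeros((540,800,3),np.uint8);o[:390,:396]=a;o[:,400:796]=b
P=s["tool_pos"]-[0,0,.0707];print("tip pred",((proj("side",P)-[270,170]+.5)*6+[400,0]))
cv2.imwrite("pics/d3.png",o)
E
python3 v.py
```

```text
clock: 15.3
tool_pos: [0.5302, 0.0518, 0.089]
tool_rot: [[0.965, 0.261, 0.0], [0.261, -0.965, 0.0], [0.0, 0.0, -1.0]]
ft_force: [0.4, 0.6, -1.5]
width: 0.0132
grip_force: 59.1
[0.53033828 0.05180769 0.08914193] [-0.62626446  0.14025481 -0.31337218]
tip pred [[663.91626503 431.77370113]]
```

View pics/d3.png

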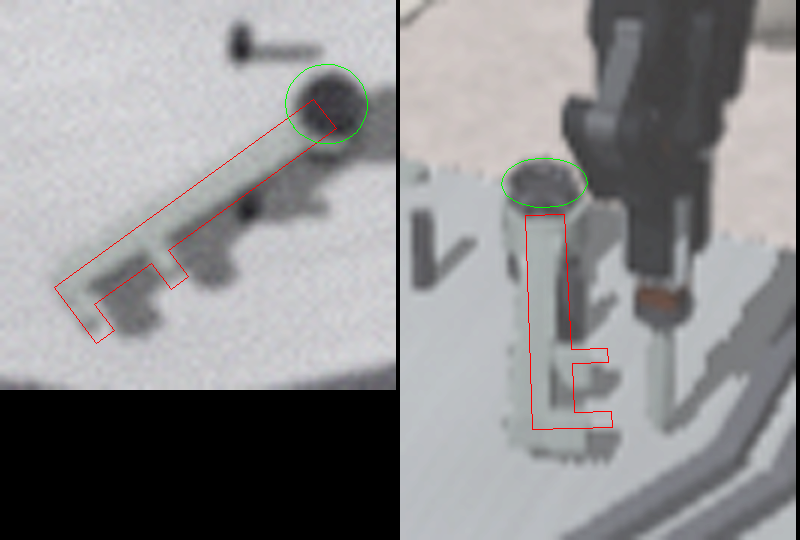

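```bash
cat > f.py <<'E'
from a import *
from scipy.optimize import minimize
roi={"top":(312,170,64,60),"side":(270,190,50,70)};K=4
M={}
show=[]
for n,(x,y,w,h) in roi.items():
    im=cv2.GaussianBlur(cv2.imread(f"pics/{n}0.png").astype(np.float32),(0,0),.7)[y:y+h,x:x+w]
    g=(im[:,:,1]-.5*im[:,:,0]-.5*im[:,:,2])/im.mean(2)
    print(n,np.percentile(g,[2,25,50,75,90,97,99.5]).round(3))
    M[n]=cv2.resize(g,None,fx=K,fy=K,interpolation=cv2.INTER_CUBIC)
    lo,hi=np.percentile(g,50),np.percentile(g,98);v=np.clip((M[n]-lo)/(hi-lo),0,1);M[n]=v
    show.append(v)
def mask(n,p):
    x0,y0,w,h=roi[n];d=np.array([np.cos(p[2]),np.sin(p[2])]);x=np.array([d[1],-d[0]]);f=np.zeros((h*K,w*K),np.uint8)
    poly=[(.015,.007),(.119,.007),(.119,-.019),(.111,-.019),(.111,-.007),(.085,-.007),(.085,-.019),(.077,-.019),(.077,-.007),(.015,-.007)]
    L=np.array([p[:2]+a*d+b*x for a,b in poly])
    for z in np.linspace(.026,.038,5):
        q=(proj(n,np.c_[L,np.full(len(L),z)])-[x0,y0]+.5)*K-.5
        cv2.fillPoly(f,[np.round(q*16).astype(np.int32)],1,shift=4)
    return f
for ns in(["top"],["side"],["top","side"]):
    J=lambda p:sum(np.mean((mask(n,p)-M[n])**2)*100 for n in ns)
    p0=np.array([.619,-.004,2.2])
    best=min((minimize(J,p0+[0,0,da],method="Nelder-Mead",options=dict(initial_simplex=p0+[0,0,da]+np.vstack([np.zeros(3),np.diag([.005,.005,.05])]))) for da in(-.1,-.05,0,.05)),key=lambda r:r.fun)
    q=best.x;d=np.array([np.cos(q[2]),np.sin(q[2])]);x=np.array([d[1],-d[0]])
    print(ns,q.round(4),np.degrees(q[2]).round(1),best.fun.round(2),"notch",(q[:2]+.098*d-.007*x).round(4))
    P=q
o=[]
for n,v in M.items():
    b=cv2.cvtColor((v*255).astype(np.uint8),cv2.COLOR_GRAY2BGR)
    c,_=cv2.findContours(mask(n,P),0,2);cv2.drawContours(b,c,-1,(0,0,255),1);o.append(cv2.copyMakeBorder(b,0,300-b.shape[0],0,300-b.shape[1],0))
cv2.imwrite("pics/d4.png",np.hstack(o))
E
python3 f.py
```

```text
top [-0.03  -0.011 -0.008 -0.004  0.007  0.019  0.026]
side [-0.02  -0.008 -0.001  0.001  0.014  0.021  0.023]
['top'] [ 0.6204 -0.0067  2.1435] 122.8 2.59 notch [0.5615 0.0719]
['side'] [ 0.623  -0.0063  2.1634] 124.0 2.46 notch [0.5625 0.0711]
['top', 'side'] [ 0.622  -0.0067  2.1541] 123.4 5.29 notch [0.5622 0.0713]
```

View pics/d4.png

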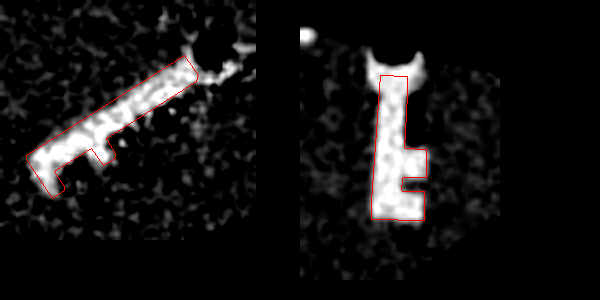

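```bash
cat > w.py <<'E'
from h import *
import sys
piv=np.array([.622,-.006]);a0=np.radians(123.8)
def P(th,off=.011):
    a=a0-th;d=np.array([np.cos(a),np.sin(a)]);return piv+.098*d-off*np.array([d[1],-d[0]])
def show(W):
    s=read_state();T=s["tool_rot"][:2,:2].T;p=s["tool_pos"][:2];print(p)
    for w in W: print(np.round(w,4),np.round(1000*T@(w-p),1)); p=w
E
python3 - <<'E'
from w import *
show([P(0,.035),P(0,.011)]+[P(t) for t in np.arange(.07,1.13,.07)])
E
```

```text
[0.53033828 0.05180769]
[0.5384 0.056 ] [ 8.9 -1.9]
[0.5583 0.0693] [22.7 -7.7]
[0.5638 0.0736] [ 6.3 -2.7]
[0.5695 0.0775] [ 6.5 -2.3]
[0.5754 0.0809] [ 6.7 -1.8]
[0.5816 0.084 ] [ 6.8 -1.3]
[0.588  0.0866] [ 6.8 -0.8]
[0.5946 0.0887] [ 6.9 -0.4]
[0.6013 0.0904] [6.9 0.1]
[0.6081 0.0916] [6.9 0.6]
[0.6149 0.0924] [6.8 1.1]
[0.6218 0.0926] [6.7 1.6]
[0.6287 0.0924] [6.6 2. ]
[0.6356 0.0917] [6.4 2.5]
[0.6424 0.0905] [6.3 2.9]
[0.6491 0.0888] [6.  3.4]
[0.6557 0.0867] [5.8 3.8]
[0.6621 0.0841] [5.5 4.2]
```

```bash
python3 -m handwheel '[[1,[0.009,-0.002,0],0],[1,[0.0057,-0.0019,0],0],[1,[0.0057,-0.0019,0],0],[1,[0.0057,-0.0019,0],0],[1,[0.0057,-0.0019,0],0],[1,[0,0,0],0]]'
python3 -m handwheel '[[1,[0.0063,-0.0027,0],0],[1,[0.0065,-0.0023,0],0],[1,[0.0067,-0.0018,0],0],[1,[0.0068,-0.0013,0],0],[1,[0,0,0],0],[1,[0,0,0],0]]'
```

```text
clock: 16.1
tool_pos: [0.5581, 0.0694, 0.0887]
tool_rot: [[0.965, 0.261, -0.001], [0.261, -0.965, -0.0], [-0.001, 0.0, -1.0]]
ft_force: [-1.3, -0.8, -0.6]
width: 0.0131
grip_force: 59.1
clock: 16.85
tool_pos: [0.5813, 0.084, 0.0888]
tool_rot: [[0.965, 0.26, -0.0], [0.26, -0.965, 0.0], [-0.0, -0.0, -1.0]]
ft_force: [-2.1, -1.0, -0.2]
width: 0.0133
grip_force: 59.0
```

```bash
python3 -m handwheel '[[1,[0.0068,-0.0008,0],0],[1,[0.0069,-0.0004,0],0],[1,[0.0069,0.0001,0],0],[1,[0.0069,0.0006,0],0],[1,[0.0068,0.0011,0],0],[1,[0.0067,0.0016,0],0],[1,[0.0066,0.002,0],0],[1,[0.0064,0.0025,0],0],[1,[0.0063,0.0029,0],0],[1,[0,0,0],0],[1,[0,0,0],0]]'
python3 -m handwheel '[[1,[0.003,0.0017,0],0],[1,[0.003,0.0017,0],0],[1,[0,0,0],0],[1,[0,0,0],0]]'
python3 -m handwheel '[[1,[0.0015,0.001,0],0],[1,[0.0015,0.001,0],0],[1,[0,0,0],0],[1,[0,0,0],0]]'
```

```text
clock: 18.23
tool_pos: [0.6422, 0.0906, 0.0888]
tool_rot: [[0.966, 0.26, 0.0], [0.26, -0.966, 0.0], [0.0, -0.0, -1.0]]
ft_force: [-3.7, 1.3, -0.3]
width: 0.0132
grip_force: 59.0
clock: 18.73
tool_pos: [0.6489, 0.0886, 0.0888]
tool_rot: [[0.965, 0.26, -0.0], [0.26, -0.965, 0.0], [-0.0, -0.0, -1.0]]
ft_force: [-3.6, 0.3, -1.4]
width: 0.0129
grip_force: 58.9
clock: 19.23
tool_pos: [0.6524, 0.0877, 0.0888]
tool_rot: [[0.965, 0.26, 0.0], [0.26, -0.965, 0.0], [0.0, -0.0, -1.0]]
ft_force: [-3.0, 1.4, -1.3]
width: 0.0131
grip_force: 58.9
```

```bash
python3 -m handwheel '[[1,[0.0015,0.001,0],0],[1,[0.0015,0.001,0],0],[1,[0,0,0],0],[1,[0,0,0],0]]'
python3 -m handwheel '[[1,[0.0008,0.0006,0],0],[1,[0.0008,0.0006,0],0],[1,[0,0,0],0],[1,[0,0,0],0]]'
```

```text
clock: 19.73
tool_pos: [0.6552, 0.0865, 0.0887]
tool_rot: [[0.965, 0.26, -0.001], [0.26, -0.965, 0.0], [-0.001, -0.0, -1.0]]
ft_force: [-5.6, 0.8, -1.1]
width: 0.0134
grip_force: 59.2
clock: 20.23
tool_pos: [0.6562, 0.0861, 0.0886]
tool_rot: [[0.966, 0.26, -0.003], [0.26, -0.966, 0.001], [-0.003, -0.001, -1.0]]
ft_force: [-7.2, 4.1, 1.6]
width: 0.0132
grip_force: 59.4
```

```bash
python3 -m handwheel '[[1,[0.0006,0.0004,0],0],[1,[0,0,0],0],[1,[0,0,0],0],[1,[0,0,0],0],[1,[0,0,0],0]]'
python3 - <<'E'
from w import *
import cv2
d=camera("side");s=read_state();print(s["tool_pos"],s["ft_force"],np.abs(s["qvel"]).max())
b=cv2.resize(d[130:260,220:360],None,fx=4.5,fy=4.5,interpolation=cv2.INTER_CUBIC)
P=s["tool_pos"]-[0,0,.0707];print((proj("side",P)-[220,130]+.5)*4.5)
cv2.imwrite("pics/e.png",cv2.convertScaleAbs(b,alpha=1.5))
E
```

```text
clock: 20.85
tool_pos: [0.6568, 0.086, 0.0886]
tool_rot: [[0.966, 0.26, -0.003], [0.26, -0.966, 0.001], [-0.003, -0.002, -1.0]]
ft_force: [-8.3, 4.7, 1.1]
width: 0.0131
grip_force: 59.5
[0.65677737 0.08600183 0.0886344 ] [-7.56978028  4.07960819  2.15565374] 0.0018102128206563444
[[153.43741852 443.72903989]]
```

View pics/e.png

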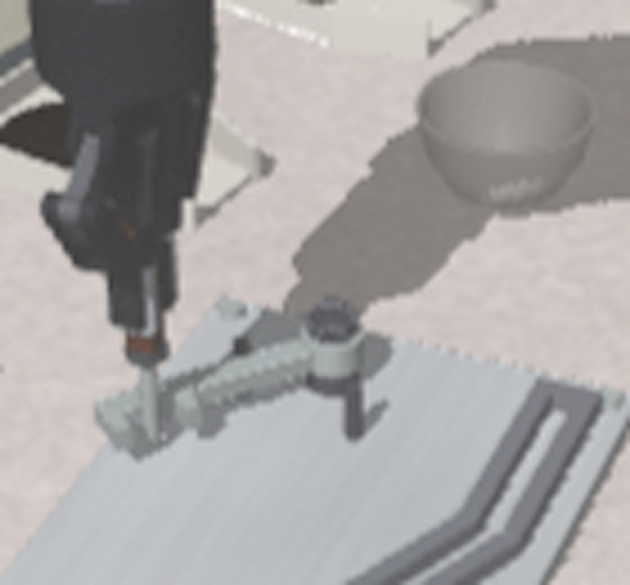

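The pick's shank at (150,400) sits between the teeth. The arm lies against the stop pin at (245,345) and the tip, at about (155,440), is clear of the plate. The force of about 9 N exceeds the spring's 3.8 N, so the arm is on its stop, and I'm handing in.

```bash
python3 -c "
from bench import *
print(job_done())"
```

```text
the job is handed in; nothing more can be done
None
```

I ran the pick along the groove from the long end to the short end at about 3 cm/s and handed the job in at about 21 s, with the pick still pressing the clamp arm against its stop at about 9 N. The judge's result was not shown.

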